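# Stand the recipe tablet up on the catering table

### The arm

A 6-joint arm with a two-finger parallel gripper is mounted at the origin on the work surface. World frame = base frame: x ahead of the robot, y to its left, z up, the work surface at z = 0. Lengths are in m, angles in rad, forces in N, time in s.
With the tool pointing down it reaches from about 0.375 to 0.9 m from the base axis. Payload 3.1 kg.
Tool frame: the origin (TCP) lies midway between the tips of the shut fingers; the grasp point (between the pads) lies 19 mm behind it; z points along the fingers, y is the line along which they close (so a half turn about z gives the same grasp; the last joint's range is limited). The gripper opens to 87 mm and grips with 3 to 60 N. Pads are 19 mm wide; open, the fingers measure 117 mm over their backs; the gripper's body (75 mm by 190 mm) begins 51 mm behind the grasp point.
Start: joints at [1.143, 0.527, 1.433, -0, 1.181, -0.178], TCP at [0.154, 0.606, 0.223] pointing down, gripper open.
Joint ranges: [-3.08, 3.08], [-0.75, 2.2], [0.22, 2.44], [-1.43, 4.57], [0, 2.65], [-2.85, 2.85]. Speed limits (rad/s): [2.79, 2.79, 3.14, 3.14, 3.14, 3.14].

### API

Orientations are given as a 3x3 rotation matrix whose columns are the frame's x, y, z axes.
In Python, from plant import * gives the robot as it stands. The module is installed in compiled form; this text tells all that it offers.
- The arm moves only by the tool apply_moves, never from a script. Its argument "series" is a list that holds one entry, the list of rows, each a list of 5 numbers: the shift along the tool's x, y, z in cm, then the turn about the tool's z in rad, then the finger opening in cm, from 0 to 8.7. A call has 1 to 5 rows; each row is the pose to reach, as a shift and turn from the pose commanded when the call began, along the tool's axes at that moment; what a row does not reach only later rows make up. A row lasts 1/12 s, in which the tool goes at most 41.7 mm and 7.16 degrees, less where a joint would pass 70% of its speed; a pose out of reach is approached as far as the arm can. A call with a gripper value outside its range is refused whole. The fingers move at their own pace and stop on an object; the grip force is fixed at half the most. Time passes only in rows, so rows that repeat a pose let the fingers close. It gives the time, the measured TCP pose, the force, the opening and the grip force at its end, in the units of the state.
- get_state(): the state, without advancing time (a new reading comes with each control period).
- grab_frame(name): name is "scene" or "top" or "wrist"; returns (picture, depth): 420x560x3 uint8, blue, green, red; 420x560 float32, m along the optical axis (not along the pixel's ray), 0 where there is no reading.
- camera_info(name): a dict with "K" (3x3 intrinsics, pixels), "k1" (the pictures are not rectified: a ray, as slopes to the right and down, at radius r is drawn at 1 + k1 r^2 times it, then the intrinsics apply), "R" (3x3) and "t" (3): a world point X has camera coordinates R X + t. Camera axes: x right, y down, z forward; pixel columns grow to the right and rows downward; lengths in m; the calibration is good to about 2 mm. A picture is of the moment at which its call begins: read the wrist's pose just before it. camera_info takes no time and is no camera call; for the wrist camera it gives the pose at the moment of the call.
- hand_in(): hands the job in; it is judged then, once.
The state is a dict: "clock": time; "joint_pos": joint angles; "dq": joint speeds; "tau": joint torques, N m; "eef_pos": TCP position; "orientation": TCP orientation; "force": force on the tool from outside, world axes, zero at the start; "wrist_torque": the same for the moment, N m; "finger_gap": opening from 0.0 (shut) to 1.0 (fully open); "grasp_force": force on a finger pad.
Only numpy, scipy, OpenCV 4.12 (cv2) and the standard library are available. Lean on these libraries where they do the work, as an engineer would, in place of code of your own. Each camera call takes 0.05 s, during which the arm holds its last target. There are 200 camera calls.

### The job

Swing the kickstand of the orange recipe tablet fully out from its back, then lift the tablet out of its holder and stand it up in the middle of the green mat, square to the mat, leaning back on its kickstand with the screen towards the robot. Leave the black tablet alone.

Things in the scene. Friction and masses are not known exactly. Their poses are not given: they have to be found in the camera images.
- tablet: Loose tablet, orange case, 120 wide (y) x 140 tall (z) x 14 mm thick (x: -6 screen to +8 back), 0.26 to 0.4 kg. Origin: middle of bottom edge; x points out of the back, at first away from the robot; z up. Starts nearly upright, 6 degrees back, in a fixed grey holder: slot floor 6 mm above the table, walls 36 mm high; lifts straight up. Top 28 mm bare on both faces, to pinch across the thickness.
- kickstand (a joint): Aluminium plate on the tablet's back, a gate hinged about a line along z at x 12.5, y 0 mm. 0 (starts to 0.15): flat, pointing to -y (robot's right); opens towards +x to a stop at 1.57, straight out of the back. White tab at its end: 6 mm thick, 66 to 96 mm from hinge, 70 to 110 mm up; folded, it sticks 36 mm past the tablet's side. Push it from the screen side, under 1 N; stays where left.
- kickstand_foot (a point): Underside of the kickstand's rubber foot, 62 mm from the hinge line, 22 mm above the tablet's bottom edge while the tablet is upright. With the kickstand fully out and tablet standing on it, the tablet leans back 16 degrees.
- mat: Green mat, 240 mm (x) by 260 mm (y), 3 mm thick, fixed to the table. Origin: centre of its underside; its x points away from the robot, within 12 degrees.
- other_tablet: The same tablet and kickstand in a black case, in a second holder like the first; origin and axes as for the orange one. Leave it alone.
Not all that is in view belongs to the job. Leave any purple look-alike of the tablet alone.

How it is judged:
On the way:
1. the orange tablet's kickstand is swung out (more than 1.2 rad) (value of joint kickstand above 1.2 rad), for 0.2 s.
At the end, for the whole second after the job is handed in: Orange tablet at rest on the mat, kickstand over 1.1 rad out, leaning back 7 to 26 degrees, bottom edge and foot both down, screen to the robot, square to the mat within 20 degrees; bottom edge middle within 50 mm of mat centre sideways, 75 mm nearer to 35 mm beyond it (value of joint kickstand above 1.1 rad and angle between tablet's own z axis and vertical between 0.12 and 0.46 rad and height (world z) of each of tablet, kickstand_foot below 0.015 m and x of tablet in the frame of mat between -0.075 and 0.035 m and y of tablet in the frame of mat between -0.05 and 0.05 m and x of kickstand_foot in the frame of mat above -0.02 m and angle between the y axis of tablet and the y axis of mat, either way round below 0.35 rad and linear speed of tablet below 0.03 m/s); the robot touches nothing.
It fails at once if the black tablet is moved more than 30 mm (distance of other_tablet from where it was at the start of the episode above 0.03 m).
It also fails if it takes over 54 s, if anything falls off the work surface, if the arm or the gripper's body presses on something with over 40 N, if the wrist force passes 120 N, or if a joint passes its speed limit or range.

## Working session

There is one attempt and no reset: what is moved stays moved. The work goes in short steps, Python scripts to look and compute and a tool call to move; the robot and the scene stay as the last step left them, time stands still between calls to the robot, and variables do not carry over. Pictures are saved under pics/ and viewed, at most 10 in all, crops included, and the job is handed in when it is done.

Besides the shell and the picture viewer there is one more tool, called after "Emit:" by a JSON object that holds its "op" and its "data", one argument or row to a line. apply_moves: Moves the arm, as the interface text tells. Its arguments: {"type":"object","properties":{"series":{"type":"array","items":{"type":"array","items":{"type":"array","items":{"type":"number"}}}}},"required":["series"]}

```bash
mkdir -p pics; cat > h.py <<'E'
from plant import *
import numpy as np, cv2
def snap(n,f):
    ci=camera_info(n); p,d=grab_frame(n); cv2.imwrite('pics/'+f+'.png',p); np.savez('pics/'+f+'.npz',p=p,d=d,K=ci['K'],k1=ci['k1'],R=ci['R'],t=ci['t']); return p,d,ci
def load(f): return np.load('pics/'+f+'.npz')
def cloud(z):
    """world points for every pixel, from depth"""
    K=np.array(z['K']);h,w=z['d'].shape
    u,v=np.meshgrid(np.arange(w),np.arange(h))
    pts=np.stack([u,v],-1).reshape(-1,1,2).astype(float)
    s=cv2.undistortPoints(pts,K,np.array([float(z['k1']),0,0,0])).reshape(h,w,2)
    c=np.dstack([s,np.ones((h,w))])*z['d'][...,None]
    return (c-np.array(z['t']).ravel())@np.array(z['R'])
E
python3 - <<'E'
from h import *
a=snap('scene','s0')[0];b=snap('top','t0')[0]
cv2.imwrite('pics/both.png',cv2.resize(np.vstack([a,b]),None,fx=.71,fy=.71))
print(get_state())
E
```

```text
{'clock': 0.1, 'joint_pos': array([ 1.14350601e+00,  5.28356606e-01,  1.43381338e+00, -2.25152291e-05,
        1.18137999e+00, -1.78482569e-01]), 'dq': array([ 0.00048628, -0.00070808, -0.00323119, -0.00118517,  0.00053919,
        0.00022355]), 'tau': array([ 1.00063352e-05, -4.40983522e+01, -1.77151823e+01,  6.35242439e-02,
        5.33103780e-02, -4.55769464e-05]), 'eef_pos': array([0.15358814, 0.60513798, 0.22166721]), 'orientation': array([[-9.69208681e-01,  2.46239530e-01, -7.92169350e-04],
       [ 2.46240587e-01,  9.69207083e-01, -1.78997417e-03],
       [ 3.27013746e-04, -1.92992275e-03, -9.99998084e-01]]), 'force': array([-0.06929439, -0.36332705, -0.25498112]), 'wrist_torque': array([ 0.01932104,  0.01229515, -0.00077287]), 'grasp_force': 0.0, 'finger_gap': 1.00179105386763}
```

View pics/both.png

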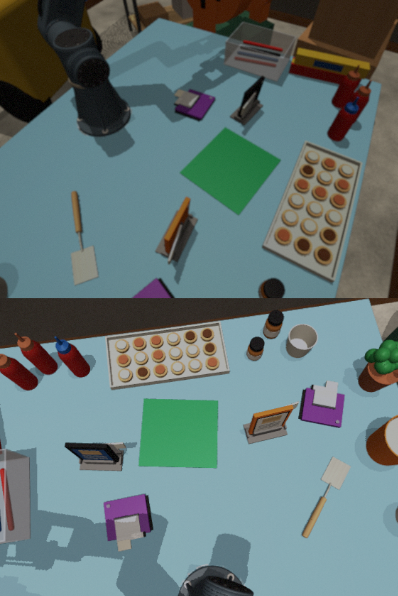

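The picture shows the robot at the bottom of the top view. The orange tablet is right of the mat (about 378,180 in the full frame), the black one is to its left, and the purple look-alikes lie flat. Next I'll measure positions from depth.

```bash
python3 - <<'E'
from h import *
z=load('t0');P=cloud(z);p=z['p'];hsv=cv2.cvtColor(p,cv2.COLOR_BGR2HSV);H,S,V=cv2.split(hsv)
g=(H>50)&(H<80)&(S>120)&(V>60);g[:, :150]=0;g[:,350:]=0
m=P[g];print('mat',np.median(m,0)); r=cv2.minAreaRect((m[:,:2]*1000).astype(np.float32));print(r)
# orange tablet region from both
for f in('t0','s0'):
    z=load(f);P=cloud(z);hsv=cv2.cvtColor(z['p'],cv2.COLOR_BGR2HSV);H,S,V=cv2.split(hsv)
    box=(P[...,0]>.35)&(P[...,0]<.62)&(P[...,1]>-.42)&(P[...,1]<-.08)&(z['d']>0)
    o=box&(H>5)&(H<20)&(S>150)&(P[...,2]>.02)
    print(f,o.sum(),P[o].min(0),P[o].max(0))
    t=box&(P[...,2]>.135)
    q=P[t]; print('top',len(q),q.mean(0), q[np.argmin(q[:,1])],q[np.argmax(q[:,1])], cv2.minAreaRect((q[:,:2]*1000).astype(np.float32)))
    for a in np.arange(.01,.16,.02):
        s=P[box&(P[...,2]>a)&(P[...,2]<a+.02)]
        if len(s): print(round(a,2),len(s),s.min(0).round(3),s.max(0).round(3))
a=load('t0')['p'][130:220,310:430];b=load('s0')['p'][260:390,200:300]
cv2.imwrite('pics/c.png',np.hstack([cv2.resize(a,(480,360),interpolation=2),cv2.resize(b,(277,360),interpolation=2)]))
E
```

```text
mat [0.53341006 0.02706557 0.00237748]
((453.4576721191406, 42.0130615234375), (259.1775817871094, 415.6972351074219), 79.8254623413086)
t0 641 [ 0.49185704 -0.32107053  0.02086607] [ 0.52598317 -0.20258315  0.14853304]
top 431 [ 0.5138638  -0.26060869  0.1431993 ] [ 0.52113179 -0.32051628  0.14378999] [ 0.51601714 -0.20269338  0.14168761] ((514.5772705078125, -261.6167907714844), (16.41608238220215, 118.51591491699219), 5.594343185424805)
0.01 438 [ 0.481 -0.42   0.01 ] [ 0.598 -0.193  0.03 ]
0.03 289 [ 0.485 -0.322  0.03 ] [ 0.505 -0.204  0.05 ]
0.05 168 [ 0.494 -0.321  0.05 ] [ 0.509 -0.203  0.07 ]
0.07 193 [ 0.496 -0.355  0.07 ] [ 0.54  -0.203  0.09 ]
0.09 220 [ 0.499 -0.353  0.09 ] [ 0.545 -0.203  0.11 ]
0.11 252 [ 0.5   -0.353  0.11 ] [ 0.545 -0.202  0.13 ]
0.13 497 [ 0.503 -0.321  0.13 ] [ 0.526 -0.203  0.149]
s0 859 [ 0.50650704 -0.32312835  0.02096704] [ 0.5280512  -0.20555422  0.14807298]
top 590 [ 0.51756767 -0.26545843  0.1443716 ] [ 0.51825222 -0.32260898  0.14389882] [ 0.51791448 -0.20213561  0.14505874] ((516.8889770507812, -262.6410827636719), (14.94175910949707, 120.42092895507812), 4.771568298339844)
0.01 559 [ 0.492 -0.42   0.01 ] [ 0.574 -0.193  0.03 ]
0.03 158 [ 0.494 -0.33   0.03 ] [ 0.535 -0.205  0.05 ]
0.05 100 [ 0.506 -0.327  0.05 ] [ 0.536 -0.203  0.07 ]
0.07 129 [ 0.508 -0.356  0.07 ] [ 0.545 -0.204  0.09 ]
0.09 157 [ 0.511 -0.356  0.09 ] [ 0.547 -0.204  0.11 ]
0.11 295 [ 0.513 -0.355  0.11 ] [ 0.547 -0.204  0.13 ]
0.13 627 [ 0.505 -0.323  0.13 ] [ 0.528 -0.202  0.148]
```

View pics/c.png

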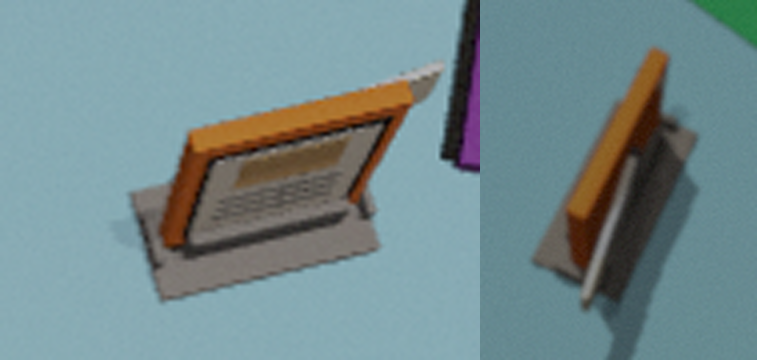

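```bash
cat >> h.py <<'E'
YAW=np.radians(5.2); TO=np.array([.500,-.2635])
def need(xyz,yaw):
    """shift in tool axes (cm) and turn to reach TCP xyz with tool y at world angle yaw"""
    s=get_state();R=s['orientation'];d=R.T@(np.array(xyz)-s['eef_pos'])*100
    a=np.arctan2(R[1,1],R[0,1]);t=-(yaw-a);t=(t+np.pi)%(2*np.pi)-np.pi
    return d.round(2),round(t,3)
HG=np.array([.522,-.2615])
def loc(v,yaw=YAW): c,s=np.cos(yaw),np.sin(yaw);return HG+np.array([[c,-s],[s,c]])@v
def arc(th,r=.078): return loc(np.array([r*np.sin(th)-.003*np.cos(th)-.015,-r*np.cos(th)-.003*np.sin(th)-.0095]))
E
python3 - <<'E'
from h import *
z=load('t0');P=cloud(z);H,S,V=cv2.split(cv2.cvtColor(z['p'],cv2.COLOR_BGR2HSV))
g=((H>50)&(H<80)&(S>120)&(V>60)).astype(np.uint8)
n,l,st,c=cv2.connectedComponentsWithStats(g);i=1+np.argmax(st[1:,4]);m=P[l==i];m=m[abs(m[:,2])<.01]
print(st[i],cv2.minAreaRect((m[:,:2]*1000).astype(np.float32)),m.mean(0))
b=(P[...,2]>.12)&(P[...,1]>.15)&(P[...,1]<.4)&(P[...,0]>.35)&(P[...,0]<.6);print('black',P[b].min(0),P[b].max(0))
print(need([.45,.45,.26],YAW),need([.45,-.3,.26],YAW))
print('start',loc(np.array([-.04,-.0875])))
print([arc(t).round(3) for t in np.linspace(0,1.57,11)])
E
```

```text
[  196   142   111    97 10160] ((539.489990234375, 26.572860717773438), (259.1775817871094, 240.8834686279297), 79.8254623413086) [0.53559318 0.0274566  0.00236635]
black [0.47797453 0.23033698 0.12000087] [0.51459112 0.34925391 0.14910961]
(array([-32.55,  -7.74,  -3.83]), np.float64(1.231)) (array([-51.02, -80.44,  -3.69]), np.float64(1.231))
start [ 0.49009497 -0.35226519]
[array([ 0.512, -0.35 ]), array([ 0.524, -0.349]), array([ 0.536, -0.345]), array([ 0.547, -0.34 ]), array([ 0.557, -0.333]), array([ 0.566, -0.325]), array([ 0.573, -0.315]), array([ 0.579, -0.304]), array([ 0.583, -0.293]), array([ 0.586, -0.281]), array([ 0.586, -0.268])]
```

Emit:
{"op": "apply_moves", "data": {
  "series": [
    [[-6, -1.4, -0.8, 0.12, 0], [-13, -2.8, -1.6, 0.24, 0], [-17, -4.2, -2.4, 0.36, 0], [-20, -6, -3.2, 0.48, 0], [-24, -7.7, -3.8, 0.6, 0]]
  ]
}}

```text
clock: 0.52
eef_pos: [0.3311, 0.4987, 0.2528]
orientation: [[-0.657, 0.754, -0.001], [0.754, 0.657, -0.001], [-0.0, -0.001, -1.0]]
force: [-0.0, 0.7, -0.5]
finger_gap: 0.705
grasp_force: 0.0
```

```bash
python3 - <<'E'
from h import *
s=get_state();print(s['clock'],s['eef_pos'],s['joint_pos'],need([.46,.1,.25],YAW),need([.47,-.352,.25],YAW))
E
```

```text
0.5167 [0.33114167 0.49871047 0.25281483] [ 7.98155376e-01  4.59420230e-01  1.46581693e+00 -2.18339241e-05
  1.21710868e+00  8.15662699e-02] (array([-38.53, -16.47,   0.3 ]), np.float64(0.626)) (array([-73.27, -45.41,   0.32]), np.float64(0.626))
```

Emit:
{"op": "apply_moves", "data": {
  "series": [
    [[-3.8, -1.6, 0, 0.12, 0], [-7.6, -3.2, 0, 0.24, 0], [-11.4, -4.8, 0, 0.36, 0], [-15.2, -6.4, 0, 0.48, 0], [-19, -8, 0, 0.6, 0]]
  ]
}}

```text
clock: 0.93
eef_pos: [0.3954, 0.3024, 0.2527]
orientation: [[-0.116, 0.993, -0.001], [0.993, 0.116, -0.0], [-0.0, -0.001, -1.0]]
force: [0.9, 0.5, 0.6]
finger_gap: 0.325
grasp_force: 0.0
```

```bash
python3 - <<'E'
from h import *
s=get_state();print(s['clock'],s['eef_pos'],s['joint_pos'],need([.47,-.352,.25],YAW))
E
```

```text
0.9333 [0.39537558 0.30240901 0.25270117] [ 4.28117379e-01  3.17802695e-01  1.70787250e+00 -9.97414569e-05
  1.11669476e+00  3.11784719e-01] (array([-65.86,  -0.19,   0.29]), np.float64(0.026))
```

Emit:
{"op": "apply_moves", "data": {
  "series": [
    [[-4.1, 0, 0, 0.02, 0], [-8.2, 0, 0, 0.02, 0], [-12.3, 0, 0, 0.02, 0], [-16.4, 0, 0, 0.02, 0], [-20.5, 0, 0, 0.02, 0]]
  ]
}}

```text
clock: 1.35
eef_pos: [0.4199, 0.0991, 0.2529]
orientation: [[-0.102, 0.995, -0.0], [0.995, 0.102, 0.0], [0.0, -0.0, -1.0]]
force: [0.3, -0.4, -0.0]
finger_gap: 0.022
grasp_force: 0.0
```

Emit:
{"op": "apply_moves", "data": {
  "series": [
    [[-4.1, 0, 0, 0, 0], [-8.2, 0, 0, 0, 0], [-12.3, 0, 0, 0, 0], [-16.4, 0, 0, 0, 0], [-20.5, 0, 0, 0, 0]]
  ]
}}

```text
clock: 1.77
eef_pos: [0.4408, -0.1049, 0.2529]
orientation: [[-0.101, 0.995, -0.0], [0.995, 0.101, 0.0], [0.0, -0.0, -1.0]]
force: [1.1, 0.4, -0.2]
finger_gap: 0.005
grasp_force: 0.0
```

Emit:
{"op": "apply_moves", "data": {
  "series": [
    [[-4.1, 0, 0, 0, 0], [-8.2, 0, 0, 0, 0], [-12.3, 0, 0, 0, 0], [-16.4, 0, 0, 0, 0], [-20.5, 0, 0, 0, 0]]
  ]
}}

```text
clock: 2.18
eef_pos: [0.4616, -0.3088, 0.2526]
orientation: [[-0.101, 0.995, -0.001], [0.995, 0.101, 0.001], [0.001, -0.001, -1.0]]
force: [0.2, 0.4, 0.8]
finger_gap: 0.002
grasp_force: 0.0
```

```bash
python3 - <<'E'
from h import *
s=get_state();print(s['clock'],s['eef_pos'],s['joint_pos'],need([.478,-.352,.093],YAW))
snap('wrist','w1')
E
```

```text
2.1833 [ 0.4616084  -0.30879434  0.25261537] [-7.90904026e-01  3.98908495e-01  1.57292524e+00  1.90357861e-04
  1.17078172e+00 -8.92351522e-01] (array([-4.48,  1.2 , 15.96]), np.float64(0.011))
```

View pics/w1.png

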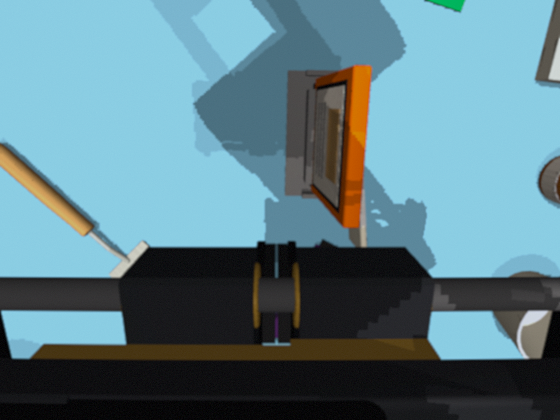

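The wrist view shows the orange top edge at columns 345–370, rows 66–226. The tab peeks out at about (363,235), just ahead of the fingers. Next I descend on the screen side of the tab.

Emit:
{"op": "apply_moves", "data": {
  "series": [
    [[-4.0, 0.8, 1, 0.01, 0], [-4.5, 1.2, 5, 0.01, 0], [-4.5, 1.2, 9, 0.01, 0], [-4.5, 1.2, 13, 0.01, 0], [-4.5, 1.2, 16, 0.01, 0]]
  ]
}}

```text
clock: 2.65
eef_pos: [0.4773, -0.3493, 0.0897]
orientation: [[-0.091, 0.996, -0.003], [0.996, 0.091, 0.003], [0.003, -0.003, -1.0]]
force: [0.3, -0.6, -1.1]
finger_gap: 0.006
grasp_force: 0.0
```

```bash
python3 - <<'E'
from h import *
s=get_state();print(s['clock'],s['eef_pos'],s['force'])
for t in np.linspace(0,1.57,11): print(round(t,2),need([*arc(t),.093],YAW))
E
```

```text
2.65 [ 0.47727654 -0.34925169  0.08965755] [ 0.26145286 -0.6264161  -1.10033932]
0.0 (array([-0.42,  3.45, -0.34]), np.float64(0.001))
0.16 (array([-0.37,  4.67, -0.35]), np.float64(0.001))
0.31 (array([-0.13,  5.87, -0.35]), np.float64(0.001))
0.47 (array([ 0.29,  7.02, -0.35]), np.float64(0.001))
0.63 (array([ 0.89,  8.09, -0.35]), np.float64(0.001))
0.78 (array([ 1.65,  9.05, -0.35]), np.float64(0.001))
0.94 (array([ 2.55,  9.88, -0.35]), np.float64(0.001))
1.1 (array([ 3.57, 10.56, -0.35]), np.float64(0.001))
1.26 (array([ 4.68, 11.07, -0.35]), np.float64(0.001))
1.41 (array([ 5.86, 11.41, -0.34]), np.float64(0.001))
1.57 (array([ 7.07, 11.55, -0.34]), np.float64(0.001))
```

Emit:
{"op": "apply_moves", "data": {
  "series": [
    [[-0.4, 3.0, -0.3, 0, 0], [-0.4, 4.7, -0.3, 0, 0], [-0.1, 5.9, -0.3, 0, 0], [0.3, 7.0, -0.3, 0, 0], [0.9, 8.1, -0.3, 0, 0]]
  ]
}}

```text
clock: 3.07
eef_pos: [0.5589, -0.3336, 0.096]
orientation: [[-0.092, 0.996, -0.001], [0.996, 0.092, -0.0], [-0.0, -0.001, -1.0]]
force: [-1.1, -0.6, -0.5]
finger_gap: 0.001
grasp_force: 0.2
```

Emit:
{"op": "apply_moves", "data": {
  "series": [
    [[0.75, 0.95, 0, 0, 0], [1.65, 1.8, 0, 0, 0], [2.7, 2.5, 0, 0, 0], [3.8, 3.0, 0, 0, 0], [5.0, 3.3, 0, 0, 0]]
  ]
}}

```text
clock: 3.48
eef_pos: [0.5874, -0.28, 0.0963]
orientation: [[-0.092, 0.996, 0.001], [0.996, 0.092, -0.0], [-0.0, 0.001, -1.0]]
force: [-0.2, -0.7, 0.0]
finger_gap: 0.006
grasp_force: 0.3
```

Emit:
{"op": "apply_moves", "data": {
  "series": [
    [[1.0, 0.15, 0, 0, 0], [1.3, 0.15, 0, 0, 0], [1.5, 0.15, 0, 0, 0], [1.5, 0.15, 0, 0, 0]]
  ]
}}

```text
clock: 3.82
eef_pos: [0.5876, -0.2675, 0.097]
orientation: [[-0.092, 0.996, 0.002], [0.996, 0.092, -0.004], [-0.004, 0.002, -1.0]]
force: [0.9, -3.4, 0.1]
finger_gap: 0.003
grasp_force: 1.9
```

```bash
python3 - <<'E'
from h import *
s=get_state();print(s['clock'],s['eef_pos'],s['force'],need([.58,-.29,.26],YAW))
a=snap('top','t2')[0][130:220,310:430];b=snap('scene','s2')[0][260:390,200:300]
cv2.imwrite('pics/c2.png',np.hstack([cv2.resize(a,(480,360),interpolation=2),cv2.resize(b,(277,360),interpolation=2)]))
E
```

```text
3.8167 [ 0.58758009 -0.26754733  0.09702315] [ 0.86298872 -3.42113712  0.09018762] (array([ -2.23,  -0.93, -16.29]), np.float64(0.002))
```

View pics/c2.png

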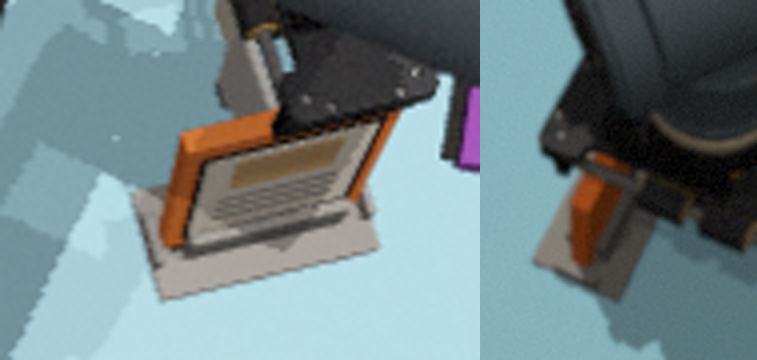

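The kickstand stands straight out (at about 250,60 in the crop) and the tablet has not moved. I'll back off, rise and open the fingers.

Emit:
{"op": "apply_moves", "data": {
  "series": [
    [[-1, 0, 0, 0, 0], [-2, 0, -2, 0, 0], [-2, 0, -6, 0, 0], [-2, -2, -10, 0, 6], [-1, -5, -13, 0, 6]]
  ]
}}

```text
clock: 4.33
eef_pos: [0.5429, -0.2832, 0.2245]
orientation: [[-0.092, 0.996, 0.003], [0.996, 0.092, -0.001], [-0.001, 0.003, -1.0]]
force: [0.4, -0.4, 0.2]
finger_gap: 0.086
grasp_force: 0.0
```

Emit:
{"op": "apply_moves", "data": {
  "series": [
    [[1, -1.5, 0, 0, 6], [1.5, -2.3, 0, 0, 6], [1.5, -2.3, 0, 0, 6]]
  ]
}}

```text
clock: 4.58
eef_pos: [0.5143, -0.2667, 0.2221]
orientation: [[-0.091, 0.996, -0.003], [0.996, 0.091, 0.004], [0.004, -0.003, -1.0]]
force: [1.0, 0.1, -0.8]
finger_gap: 0.297
grasp_force: 0.0
```

```bash
python3 - <<'E'
from h import *
s=get_state();print(s['clock'],s['eef_pos'],s['finger_gap'])
p,d,ci=snap('wrist','w3');P=cloud(load('w3'));H,S,V=cv2.split(cv2.cvtColor(p,cv2.COLOR_BGR2HSV))
o=(H>3)&(H<20)&(S>150)&(P[...,2]>.138)&(P[...,2]<.155)&(d>0)&(abs(P[...,1]+.26)<.1)
q=P[o];print(len(q),q.mean(0),q.min(0),q.max(0),cv2.minAreaRect((q[:,:2]*1000).astype(np.float32)))
print(need([.514,-.262,.118],YAW))
E
```

```text
4.5833 [ 0.51434672 -0.26674448  0.2220871 ] 0.29661411906231816
3180 [ 0.51495303 -0.25196337  0.14578515] [ 0.50408475 -0.31145884  0.13893386] [ 0.52565976 -0.20067456  0.14825237] ((515.54541015625, -255.98861694335938), (13.681102752685547, 110.17232513427734), 4.976234436035156)
(array([ 0.54, -0.1 , 10.37]), np.float64(0.001))
```

View pics/w3.png

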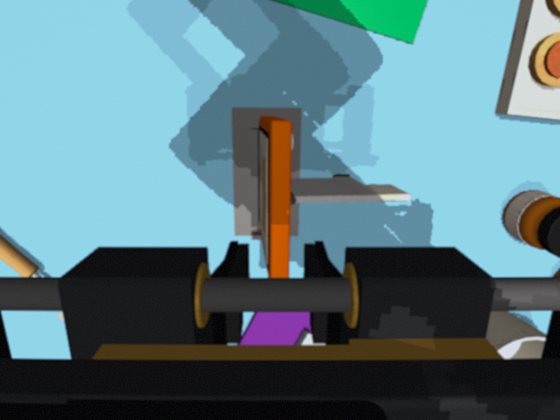

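The view shows the top edge (columns 268–290) centred between the fingers, and the kickstand pointing straight out (300–410, 188). Next I let the fingers open, then descend and grip.

Emit:
{"op": "apply_moves", "data": {
  "series": [
    [[0.3, -0.1, 0, 0, 6], [0.5, -0.1, 1, 0, 6], [0.5, -0.1, 3, 0, 6], [0.5, -0.1, 5, 0, 6], [0.5, -0.1, 7, 0, 6]]
  ]
}}

```text
clock: 5.05
eef_pos: [0.516, -0.2634, 0.1503]
orientation: [[-0.092, 0.996, -0.001], [0.996, 0.092, 0.001], [0.001, -0.001, -1.0]]
force: [0.0, 0.1, -0.1]
finger_gap: 0.665
grasp_force: 0.0
```

Emit:
{"op": "apply_moves", "data": {
  "series": [
    [[0, 0, 1.5, 0, 6], [0, 0, 3, 0, 6], [0, 0, 3.4, 0, 6], [0, 0, 3.4, 0, 0], [0, 0, 3.4, 0, 0]]
  ]
}}

```text
clock: 5.47
eef_pos: [0.5158, -0.2636, 0.1179]
orientation: [[-0.092, 0.996, -0.001], [0.996, 0.092, 0.001], [0.001, -0.001, -1.0]]
force: [0.4, -0.8, 0.3]
finger_gap: 0.611
grasp_force: 0.0
```

Emit:
{"op": "apply_moves", "data": {
  "series": [
    [[0, 0, 0, 0, 0], [0, 0, 0, 0, 0], [0, 0, 0, 0, 0], [0, 0, 0, 0, 0], [0, 0, 0, 0, 0]]
  ]
}}

```text
clock: 5.88
eef_pos: [0.5158, -0.2639, 0.1193]
orientation: [[-0.092, 0.996, 0.001], [0.996, 0.092, -0.001], [-0.001, 0.001, -1.0]]
force: [0.1, -0.2, 0.2]
finger_gap: 0.243
grasp_force: 0.0
```

Emit:
{"op": "apply_moves", "data": {
  "series": [
    [[0, 0, 0, 0, 0], [0, 0, 0, 0, 0], [0, 0, 0, 0, 0], [0, 0, 0, 0, 0]]
  ]
}}

```text
clock: 6.22
eef_pos: [0.5149, -0.2639, 0.1191]
orientation: [[-0.092, 0.996, -0.001], [0.996, 0.092, -0.0], [-0.0, -0.001, -1.0]]
force: [-2.7, 0.4, 5.1]
finger_gap: 0.176
grasp_force: 29.2
```

Emit:
{"op": "apply_moves", "data": {
  "series": [
    [[0, 0, -1, 0, 0], [0, 0, -2.5, 0, 0], [0, 0, -4, 0, 0], [0, 0, -6, 0, 0], [0, 0, -8, 0, 0]]
  ]
}}

```text
clock: 6.63
eef_pos: [0.5156, -0.263, 0.1987]
orientation: [[-0.091, 0.996, -0.0], [0.996, 0.091, 0.002], [0.002, 0.0, -1.0]]
force: [-0.1, 0.0, -4.2]
finger_gap: 0.16
grasp_force: 30.0
```

```bash
python3 - <<'E'
from h import *
s=get_state();print(s['clock'],s['eef_pos'],s['force'],s['finger_gap'],s['grasp_force'])
a=snap('top','t4')[0][100:250,280:430];b=snap('scene','s4')[0][200:390,180:330]
cv2.imwrite('pics/c4.png',np.hstack([cv2.resize(a,(400,400),interpolation=2),cv2.resize(b,(316,400),interpolation=2)]))
E
```

```text
6.6333 [ 0.51559556 -0.26300609  0.19870395] [-0.06960902  0.0348469  -4.15952267] 0.1602297099103702 29.996269773691893
```

View pics/c4.png

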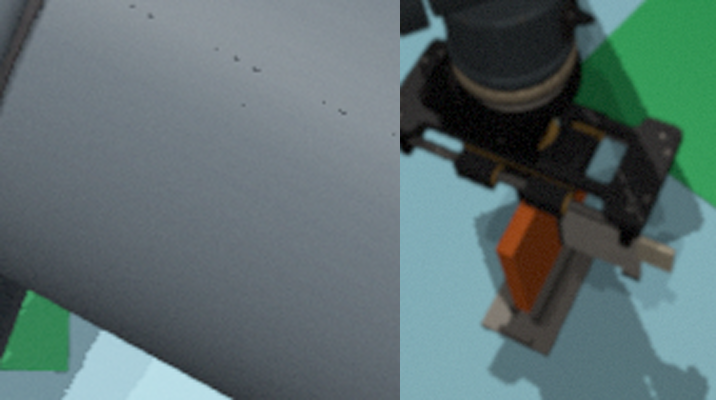

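The scene crop shows the tablet hanging upright in the gripper, clear of the holder, with the kickstand straight out (570–670, 240). Next I carry it to the mat.

```bash
python3 - <<'E'
from h import *
print(need([.513,.030,.199],np.radians(-10.2)))
E
```

```text
(array([29.42,  2.19,  0.14]), np.float64(0.27))
```

Emit:
{"op": "apply_moves", "data": {
  "series": [
    [[2, 0.1, 0, 0.03, 0], [5, 0.3, 0, 0.06, 0], [8, 0.6, 0, 0.09, 0], [11, 0.9, 0, 0.12, 0], [14, 1.2, 0, 0.15, 0]]
  ]
}}

```text
clock: 7.15
eef_pos: [0.5139, -0.1214, 0.1972]
orientation: [[0.061, 0.998, -0.001], [0.998, -0.061, 0.002], [0.002, -0.001, -1.0]]
force: [0.1, 0.3, -4.2]
finger_gap: 0.159
grasp_force: 30.0
```

```bash
python3 - <<'E'
from h import *
print(need([.513,.030,.199],np.radians(-10.2)))
E
```

```text
(array([15.11, -1.01, -0.16]), np.float64(0.117))
```

Emit:
{"op": "apply_moves", "data": {
  "series": [
    [[3.5, -0.2, 0, 0.03, 0], [7, -0.4, 0, 0.06, 0], [10.5, -0.7, 0, 0.09, 0], [13.5, -0.9, 0, 0.12, 0], [15.1, -1.0, 0, 0.12, 0]]
  ]
}}

```text
clock: 7.57
eef_pos: [0.5118, 0.032, 0.1972]
orientation: [[0.176, 0.984, -0.003], [0.984, -0.176, 0.003], [0.002, -0.003, -1.0]]
force: [0.2, -0.7, -3.4]
finger_gap: 0.162
grasp_force: 30.0
```

Emit:
{"op": "apply_moves", "data": {
  "series": [
    [[0, 0, 1, 0, 0], [0, 0, 2.5, 0, 0], [0, 0, 4, 0, 0], [0, 0, 5.5, 0, 0], [0, 0, 6.3, 0, 0]]
  ]
}}

```text
clock: 7.98
eef_pos: [0.5119, 0.0279, 0.1329]
orientation: [[0.178, 0.984, -0.004], [0.984, -0.178, 0.001], [0.0, -0.004, -1.0]]
force: [-1.5, -0.7, -3.4]
finger_gap: 0.158
grasp_force: 30.0
```

```bash
python3 - <<'E'
from h import *
s=get_state();print(s['clock'],s['eef_pos'],s['force'])
p,d,ci=snap('scene','s5');P=cloud(load('s5'));H,S,V=cv2.split(cv2.cvtColor(p,cv2.COLOR_BGR2HSV))
o=(H>3)&(H<20)&(S>150)&(abs(P[...,0]-.51)<.05)&(abs(P[...,1]-.03)<.1)&(d>0);q=P[o];print(len(q),q.min(0),q.max(0))
cv2.imwrite('pics/c5.png',cv2.resize(p[130:330,200:420],None,fx=2.6,fy=2.6))
E
```

```text
7.9833 [0.51191214 0.02793852 0.13288666] [-1.54077547 -0.72404004 -3.39177298]
1009 [ 0.46346148 -0.03507834  0.03016816] [0.55873293 0.07771523 0.45634728]
```

View pics/c5.png

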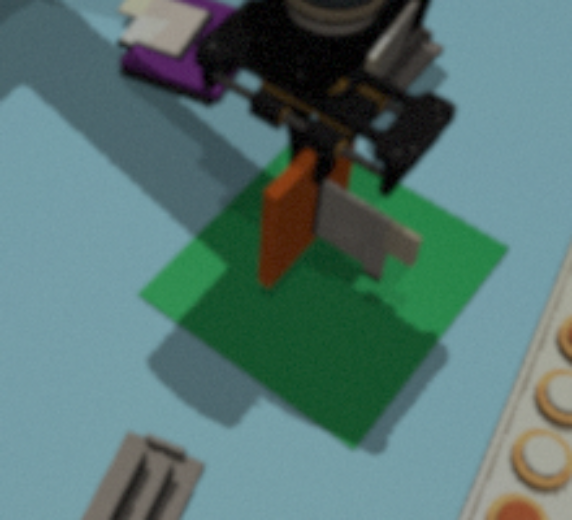

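The tablet hangs upright, square over the mat centre, about 2 cm up. I'll lower it gently until it touches.

Emit:
{"op": "apply_moves", "data": {
  "series": [
    [[0, 0, 0.5, 0, 0], [0, 0, 0.9, 0, 0], [0, 0, 1.2, 0, 0], [0, 0, 1.4, 0, 0], [0, 0, 1.4, 0, 0]]
  ]
}}

```text
clock: 8.45
eef_pos: [0.5135, 0.028, 0.1216]
orientation: [[0.177, 0.984, 0.0], [0.984, -0.177, -0.0], [0.0, 0.0, -1.0]]
force: [-0.0, 0.0, -3.2]
finger_gap: 0.158
grasp_force: 30.0
```

Emit:
{"op": "apply_moves", "data": {
  "series": [
    [[0, 0, 0.1, 0, 0], [0, 0, 0.2, 0, 0], [0, 0, 0.3, 0, 0], [0, 0, 0.3, 0, 0]]
  ]
}}

```text
clock: 8.78
eef_pos: [0.5134, 0.0281, 0.1187]
orientation: [[0.177, 0.984, 0.0], [0.984, -0.177, -0.0], [0.0, 0.0, -1.0]]
force: [-1.2, -0.5, -2.1]
finger_gap: 0.163
grasp_force: 30.0
```

Emit:
{"op": "apply_moves", "data": {
  "series": [
    [[0, 0, 0.1, 0, 0], [0, 0, 0.2, 0, 0], [0, 0, 0.25, 0, 0], [0, 0, 0.25, 0, 0]]
  ]
}}

```text
clock: 9.12
eef_pos: [0.5139, 0.0278, 0.1177]
orientation: [[0.177, 0.984, 0.001], [0.984, -0.177, -0.001], [-0.0, 0.001, -1.0]]
force: [-1.8, -1.2, 8.4]
finger_gap: 0.161
grasp_force: 30.0
```

Emit:
{"op": "apply_moves", "data": {
  "series": [
    [[0, 0, 0, 0, 1.8], [0, 0, 0, 0, 2.2], [0, 0.2, 0, 0, 2.6], [0, 0.4, 0, 0, 3], [0, 0.6, 0, 0, 3.5]]
  ]
}}

```text
clock: 9.53
eef_pos: [0.5198, 0.027, 0.1161]
orientation: [[0.177, 0.984, 0.0], [0.984, -0.177, -0.0], [0.0, 0.0, -1.0]]
force: [0.9, 0.8, -0.3]
finger_gap: 0.35
grasp_force: 0.3
```

Emit:
{"op": "apply_moves", "data": {
  "series": [
    [[0, 0.3, 0, 0, 4], [0, 0.6, 0, 0, 4.5], [0, 0.9, 0, 0, 5], [0, 1.2, 0, 0, 5.5], [0, 1.4, 0, 0, 6]]
  ]
}}

```text
clock: 9.95
eef_pos: [0.5335, 0.0245, 0.1161]
orientation: [[0.177, 0.984, -0.0], [0.984, -0.177, 0.0], [0.0, -0.0, -1.0]]
force: [-1.1, 0.4, 0.8]
finger_gap: 0.631
grasp_force: 0.0
```

```bash
python3 - <<'E'
from h import *
s=get_state();print(s['clock'],s['eef_pos'],s['force'],s['finger_gap'])
p,d,ci=snap('scene','s6')
w=snap('wrist','w6')[0]
cv2.imwrite('pics/c6.png',np.hstack([cv2.resize(p[130:330,200:420],(440,400)),w[:400:2,::2].repeat(2,0)]))
E
```

```text
9.95 [0.53352588 0.02446881 0.11611475] [-1.11423236  0.43870686  0.79260584] 0.6314226865388546
```

View pics/c6.png

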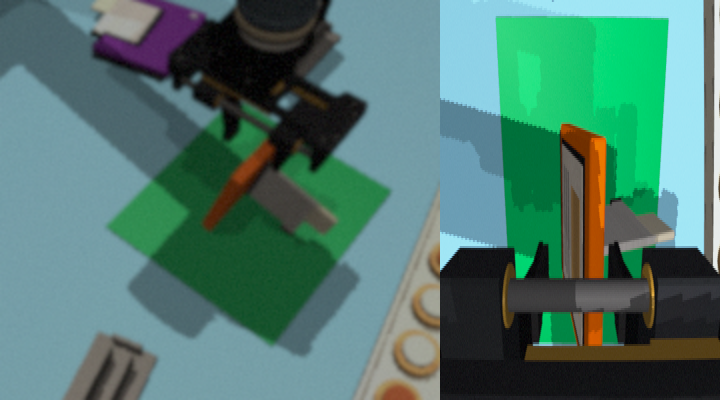

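The tablet has leaned back onto its kickstand, and the top edge lies between the fingers, slightly nearer the far one. I'll widen, shift slightly away from the robot and rise.

Emit:
{"op": "apply_moves", "data": {
  "series": [
    [[0, 0.3, 0, 0, 8], [0, 0.6, 0, 0, 8], [0, 0.6, -0.5, 0, 8], [0, 0.6, -2, 0, 8], [0, 0.6, -4, 0, 8]]
  ]
}}

```text
clock: 10.47
eef_pos: [0.5378, 0.0236, 0.1555]
orientation: [[0.177, 0.984, -0.004], [0.984, -0.177, 0.001], [-0.0, -0.004, -1.0]]
force: [0.7, -0.6, -0.7]
finger_gap: 0.907
grasp_force: 0.0
```

Emit:
{"op": "apply_moves", "data": {
  "series": [
    [[0, 0, -3, 0, 8], [0, 0, -6, 0, 8], [0, 0, -9, 0, 8], [0, 0, -12, 0, 8], [0, 0, -12, 0, 8]]
  ]
}}

```text
clock: 10.88
eef_pos: [0.5427, 0.0231, 0.2829]
orientation: [[0.177, 0.984, 0.013], [0.984, -0.177, -0.002], [0.0, 0.013, -1.0]]
force: [0.8, 0.0, 0.8]
finger_gap: 0.919
grasp_force: 0.0
```

```bash
python3 - <<'E'
from h import *
s=get_state();print(s['clock'],s['eef_pos'],s['force'],s['finger_gap'])
p,d,ci=snap('scene','s7');w,dw,_=snap('wrist','w7')
P=cloud(load('w7'));H,S,V=cv2.split(cv2.cvtColor(w,cv2.COLOR_BGR2HSV))
o=(H>3)&(H<20)&(S>150)&(abs(P[...,0]-.54)<.06)&(abs(P[...,1]-.03)<.09)&(P[...,2]>.125)&(P[...,2]<.15)&(dw>0);q=P[o]
print(len(q),q.min(0),q.max(0),cv2.minAreaRect((q[:,:2]*1000).astype(np.float32)))
cv2.imwrite('pics/c7.png',np.hstack([cv2.resize(p[130:330,200:420],(400,400)),cv2.resize(w,(400,400))]))
E
```

```text
10.8833 [0.54269304 0.0230751  0.28293095] [0.82024396 0.04690605 0.77303496] 0.9194413215395626
2613 [ 0.52843639 -0.03407509  0.12538809] [0.56446479 0.08429169 0.14138447] ((546.43896484375, 25.143043518066406), (118.63888549804688, 17.32685661315918), 79.55311584472656)
```

View pics/c7.png

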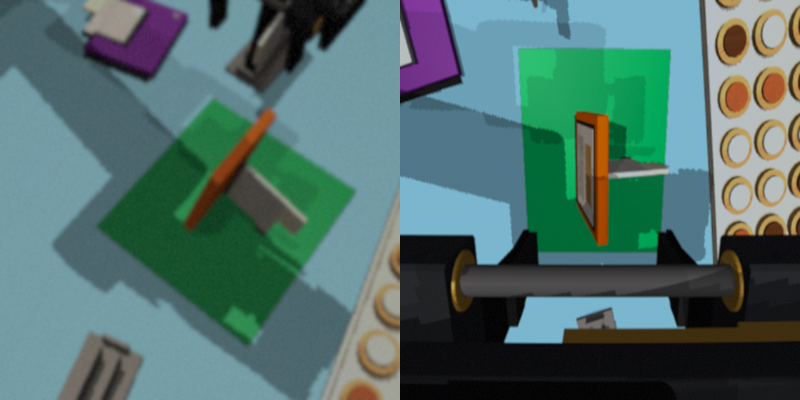

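The tablet stands free on its kickstand, leaning back about 16° (top at x≈0.546, height about 0.14), square to the mat (79.6° against 79.8°) and centred.

```bash
python3 -c "
from plant import *
print(hand_in())"
```

```text
the job is handed in; nothing more can be done
None
```

The job is handed in: the orange tablet is standing on the middle of the mat, square to it and leaning back on its fully opened kickstand with the screen towards the robot, and I did not touch the black tablet.

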